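# Load the thread stand in reverse order

### The arm

A 6-joint arm with a two-finger parallel gripper is mounted at the origin on a cart in front of the work surface, level with it; the furniture and walls round the work are solid. World frame = base frame: x ahead of the robot, y to its left, z up, the work surface at z = 0. Lengths are in m, angles in rad, forces in N, time in s.
With the tool pointing down it reaches from about 0.35 to 0.975 m from the base axis. Payload 7.1 kg.
Tool frame: the origin (TCP) lies at the very end of the fingers, on their centre line; the grasp point (between the pads) lies 19 mm behind it; z points along the fingers, y is the direction in which the jaws open and shut (so a half turn about z gives the same grasp; the last joint's range is limited). The gripper opens to 88 mm and grips with 3 to 60 N. Pads are 20 mm wide; open, the fingers measure 115 mm over their backs; the gripper's body (75 mm by 178 mm) begins 61 mm behind the grasp point.
Start: joints at [-0.019, 0.423, 1.63, -0, 1.089, -0.019], TCP at [0.625, 0, 0.223] pointing down, gripper open.
Joint ranges: [-3, 3], [-0.9, 2.11], [0.09, 2.58], [-1.31, 4.45], [0.11, 2.69], [-2.54, 2.54]. Speed limits (rad/s): [2.39, 2.39, 3.01, 3.14, 3.14, 3.14].

### API

Orientations are given as a rotation vector (axis times angle).
In Python, from bench import robot gives the robot as it stands.
- The arm moves only by the shell command python3 -m jog 'ROWS'. ROWS is JSON, a list of rows, each a list of 5 numbers: the shift along the tool's x, y, z in mm, then the turn about the tool's z in rad, then the closure, from -1 (fully open) to 1 (shut), so that 0 is half open. In form: [[tx, ty, tz, spin, grip], ...]. A call has 1 to 12 rows; each row is the pose to reach, as a shift and turn from the pose measured when the call began, along the tool's axes at that moment; what a row does not reach only later rows make up. A row lasts 1/8 s, in which the tool goes at most 62.5 mm and 10.7 degrees, less where a joint would pass 70% of its speed; a pose out of reach is approached as far as the arm can. A call with a gripper value outside its range is refused whole. The fingers move at their own pace and stop on an object; the grip force is fixed at half the most. Time passes only in rows, so rows that repeat a pose let the fingers close. It gives the time, the measured TCP pose, the force and the opening at its end, in the units of the state.
- robot.state(): the state, without advancing time (a new reading comes with each control period).
- robot.grab_frame(name): name is "scene" or "side" or "wrist"; returns the picture (420x560x3 uint8, red, green, blue); there is no depth.
- robot.calibration(name): a dict with "camera_matrix" (3x3 intrinsics, pixels), "T" (4x4, takes a point from camera to world coordinates); the wrist camera has in their place "mount" (4x4, takes a point from camera to tool coordinates, whose origin is the TCP and whose axes are the flange's). Camera axes: x right, y down, z forward; pixel columns grow to the right and rows downward; lengths in m; the calibration is good to about 2 mm. A picture is of the moment at which its call begins: read the wrist's pose just before it. calibration takes no time and is no camera call.
- robot.sign_off(): hands the job in, once; it reports no verdict.
Trained networks look in the newest picture that a camera, given by its name, has taken for a name from the list of things; names that differ only in an ending like _2 or _b are one class to them, and where a whole thing is asked for, a point or a joint stands for the part that bears it (a point fixed in the world has none). Each returns a list of dicts, best first, with "confidence" (0 to 1); they miss things now and then, are a little off and sometimes report something else, mostly with a low value. They report only what shows in the picture. A call takes as long as a camera call. They do not tell look-alikes from the thing itself.
- robot.outline_of(camera, label): "pixels" (420x560 bool, what is visible of it) and "box" ([left, top, right, bottom] in pixels, round what is visible of it).
- robot.place_of(camera, label): "uv" ([column, row] in pixels: a listed point, or the origin of a listed thing).
The state is a dict: "t": time; "joint_positions": joint angles; "joint_velocities": joint speeds; "effort": joint torques, N m; "tcp_pos": TCP position; "eef_rot": TCP orientation; "wrist_force": force on the tool from outside, world axes, zero at the start; "ft_torque": the same for the moment, N m; "finger_gap": opening from 0.0 (shut) to 1.0 (fully open).
Only numpy, scipy, OpenCV 4.12 (cv2) and the standard library are available. Lean on these libraries where they do the work, as an engineer would, in place of code of your own. Each camera call takes 0.05 s, during which the arm holds its last target. There are 200 camera calls.

### The job

The steel thread stand will be turned round to go behind the sewing machine, so load it in reverse: move the four thread packages from the pegs of the wooden rack onto the pins of the stand so that, seen from the robot, their left-to-right order is the reverse of what it was on the rack (the leftmost package ends on the rightmost pin, and so on). Lower each one over its pin without dropping it or tipping it over, and leave all four standing upright, fully down on the stand and let go.

Things in the scene. Friction and masses are not known exactly. Their poses are not given: they have to be found in the camera images.
- cone: thread cone, tapered, ecru thread on white plastic core: 57 mm across at the foot, 37 at the top (42 mm at 62 mm up), 85 mm tall, 0.11 kg; bore 37 mm at the foot, 17 at the top; open right through. Origin: centre of its underside, z up its axis. Starts upright on the peg 'peg_cone', underside 4 mm above that peg's origin. Grip from above, the fingers closing across the row (rack's x).
- tube: slim straight tube of grey thread on a brown cardboard core: 42 mm across, 75 mm tall, 0.09 kg; bore 26 mm; open right through. Origin: centre of its underside, z up its axis. Starts upright on the peg 'peg_tube', underside 4 mm above that peg's origin. Grip from above, the fingers closing across the row (rack's x).
- spool: wooden spool, a flange at each end, oat thread between: 50 mm across the flanges (feels 50 mm wide at all heights), 62 mm tall, 0.09 kg; bore 26 mm; open right through. Origin: centre of its underside, z up its axis. Starts upright on the peg 'peg_spool', underside 4 mm above that peg's origin. Grip from above, the fingers closing across the row (rack's x).
- cheese: squat wide package of cream thread on a black core: 60 mm across, 54 mm tall, 0.13 kg; bore 28 mm; open right through. Origin: centre of its underside, z up its axis. Starts upright on the peg 'peg_cheese', underside 4 mm above that peg's origin. Grip from above, the fingers closing across the row (rack's x).
- rack: fixed wooden rack: board 90 x 330 x 12 mm, end cheeks 34 mm high, rail at the back (40 mm behind the row, top 28 mm high). Origin: centre of its underside; x away from the robot, +y to the left along the row (turned up to 0.18 rad). Its four peg places: x 0, y +112.5 (leftmost), +37.5, -37.5, -112.5 mm, z 12 mm.
- stand: fixed grey steel thread stand, before or behind the rack: plate 100 x 330 mm, four bare steel pins 8 mm across, tips z 58 mm, at x 0, y +112.5 (leftmost), +37.5, -37.5, -112.5 mm; packages rest on black foam discs, top z 12 mm. Low guide bar 42 mm behind the pins, top 22 mm high. Origin: centre of its underside; x away from the robot, +y left along the row (turned up to 0.18 rad).
- peg_cone: one of the four fixed pegs of the wooden rack: disc 66 mm across, 4 mm thick, lying on the board, with a dowel 8 mm across, tip 52 mm above the origin. Origin: centre of the disc's underside. Carries 'cone' at the start. Which of the rack's four places it has changes from start to start.
- peg_tube: one of the four fixed pegs of the wooden rack: disc 66 mm across, 4 mm thick, lying on the board, with a dowel 8 mm across, tip 52 mm above the origin. Origin: centre of the disc's underside. Carries 'tube' at the start. Which of the rack's four places it has changes from start to start.
- peg_spool: one of the four fixed pegs of the wooden rack: disc 66 mm across, 4 mm thick, lying on the board, with a dowel 8 mm across, tip 52 mm above the origin. Origin: centre of the disc's underside. Carries 'spool' at the start. Which of the rack's four places it has changes from start to start.
- peg_cheese: one of the four fixed pegs of the wooden rack: disc 66 mm across, 4 mm thick, lying on the board, with a dowel 8 mm across, tip 52 mm above the origin. Origin: centre of the disc's underside. Carries 'cheese' at the start. Which of the rack's four places it has changes from start to start.
There are look-alikes about, which are no part of the job. Leave any red look-alike of the cheese alone.

How it is judged:
By the outcome, as a careful person would: the job done as asked, in the order asked, and still so for the second after the job is handed in, with the robot touching nothing.
It also fails if it takes over 80 s, if anything falls off the work surface, if the arm or the gripper's body presses on something with over 40 N, if the wrist force passes 120 N, or if a joint passes its speed limit or range.

## Working session

There is one attempt and no reset: what is moved stays moved. The work goes in short steps, Python scripts to look and compute and a shell command to move; the robot and the scene stay as the last step left them, time stands still between calls to the robot, and variables do not carry over. Pictures are saved under pics/ and viewed, about 12 in all and at most 16, crops included, and the job is handed in when it is done.

```bash
mkdir -p pics; cat > h.py <<'E'
import numpy as np, cv2
from bench import robot
from scipy.spatial.transform import Rotation as R
def cam(n):
    c=robot.calibration(n); K=np.array(c["camera_matrix"])
    if "T" in c: T=np.array(c["T"])
    else:
        s=robot.state(); B=np.eye(4); B[:3,:3]=R.from_rotvec(s["eef_rot"]).as_matrix(); B[:3,3]=s["tcp_pos"]; T=B@np.array(c["mount"])
    return K,T
def ray(KT,uv,z):
    K,T=KT; d=T[:3,:3]@np.linalg.solve(K,[uv[0],uv[1],1]); o=T[:3,3]
    return o+d*(z-o[2])/d[2]
def proj(KT,p):
    K,T=KT; q=K@(T[:3,:3].T@(np.array(p)-T[:3,3])); return q[:2]/q[2]
def save(n,f): cv2.imwrite(f"pics/{f}.png",cv2.cvtColor(n,cv2.COLOR_RGB2BGR))
E
python3 - <<'E'
from h import *
print(robot.state())
for n in ["scene","side","wrist"]:
    KT=cam(n); im=robot.grab_frame(n); save(im,n+"0"); print(n,KT[1].round(3).tolist(),KT[0].round(1).tolist())
    for l in ["cone","tube","spool","cheese","rack","stand","peg_cone","peg_tube","peg_spool","peg_cheese"]:
        z={"rack":0,"stand":0}.get(l,.012 if l[:3]=="peg" else .016)
        print(l,[(np.round(d["uv"],1).tolist(),round(d["confidence"],2),ray(KT,d["uv"],z)[:2].round(4).tolist()) for d in robot.place_of(n,l)][:3])
E
```

```text
{'t': 0.0, 'joint_positions': array([-1.90297068e-02,  4.23831237e-01,  1.63070822e+00,  1.28518488e-05,
        1.08859234e+00, -1.90295185e-02]), 'joint_velocities': array([-0.00109931,  0.00023953,  0.00142703,  0.00107203,  0.00166331,
       -0.00083014]), 'effort': array([ 1.28069914e-03, -5.44622147e+01, -2.73670936e+01,  6.42951974e-02,
        2.27214623e-02, -1.51321510e-04]), 'tcp_pos': array([6.24432705e-01, 2.14755277e-05, 2.21900537e-01]), 'eef_rot': array([-2.22065833e+00, -2.22064466e+00,  1.66325031e-03]), 'wrist_force': array([-0.1685628 ,  0.17488059,  0.11123611]), 'ft_torque': array([-0.06495987, -0.00549858,  0.01280278]), 'finger_gap': 0.9982397986593349}
scene [[0.83, -0.25, 0.498, 0.008], [-0.557, -0.34, 0.757, -0.79], [-0.02, -0.906, -0.422, 0.502], [0.0, 0.0, 0.0, 1.0]] [[524.8, 0.0, 278.7], [0.0, 524.8, 211.3], [0.0, 0.0, 1.0]]
cone [([355.7, 232.5], 0.91, [0.65, -0.0931])]
tube [([313.5, 208.0], 0.71, [0.6535, 0.0508])]
spool [([293.6, 195.0], 0.92, [0.6604, 0.1366]), ([353.4, 231.7], 0.33, [0.6486, -0.0878])]
cheese [([400.9, 265.3], 0.93, [0.63, -0.2361
[... 1447 characters left out ...]
 0.0, 1.0]] [[362.1, 0.0, 278.7], [0.0, 362.1, 206.4], [0.0, 0.0, 1.0]]
cone [([300.4, 250.8], 0.6, [0.6488, -0.0819])]
tube [([314.0, 112.0], 0.69, [0.6598, 0.0667])]
spool [([323.9, 32.1], 0.59, [0.667, 0.1385])]
cheese [([306.2, 188.2], 0.92, [0.6537, -0.0106]), ([309.1, 341.0], 0.92, [0.6612, -0.1993]), ([317.5, 32.1], 0.42, [0.6611, 0.1385])]
rack [([307.7, 150.5], 0.74, [0.6557, 0.0265]), ([307.8, 184.1], 0.47, [0.6566, -0.01])]
stand [([131.1, 233.6], 0.6, [0.4571, -0.0676])]
peg_cone []
peg_tube [([315.7, 112.2], 0.59, [0.6619, 0.0663])]
peg_spool [([319.1, 32.9], 0.72, [0.663, 0.1384]), ([305.5, 190.7], 0.47, [0.6534, -0.0144])]
peg_cheese [([305.4, 187.8], 0.62, [0.6532, -0.0112])]
```

View pics/scene0.png

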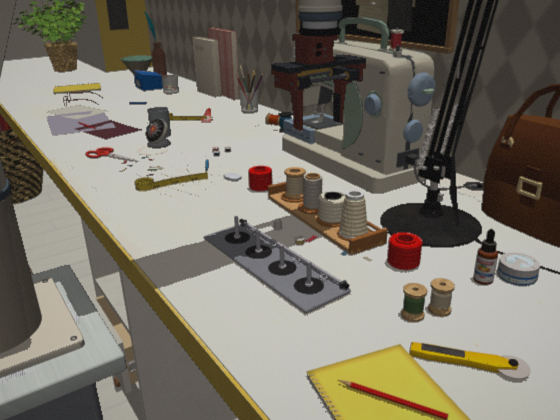

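View pics/wrist0.png

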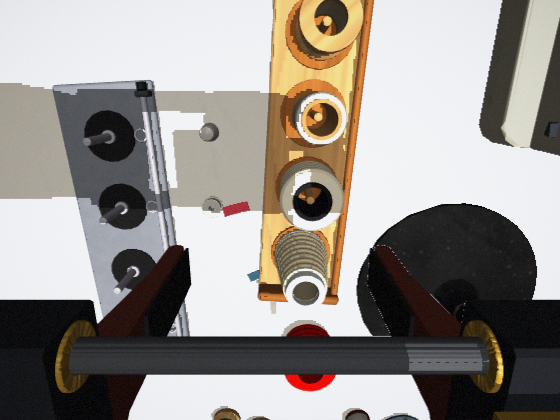

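View pics/side0.png

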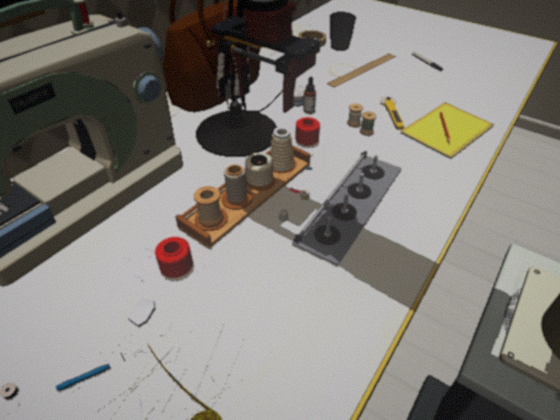

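The scene shows, left to right on the rack: spool (scene 294,185), tube (313,192), cream cheese (331,207) and cone (354,215). The stand is in front of the rack with its plate around (270,262).

Cheese candidates in the scene view are red (260,177), red (405,250) and cream (331,207). The cream one with the black core on the rack fits; the red ones are look-alikes. The small spools at (414,300) and (441,296) are off the rack, so they don't count either. Next I measure both poses and check them on enlarged crops.

```bash
cat > fit.py <<'E'
from h import *
from scipy.optimize import least_squares
ys=[.1125,.0375,-.0375,-.1125]
def pts(p,z): return [np.array([p[0]-np.sin(p[2])*y,p[1]+np.cos(p[2])*y,z]) for y in ys]
cams={n:cam(n) for n in ["scene","side","wrist"]}
ims={n:cv2.imread(f"pics/{n}0.png") for n in cams}
obs=[]
for n,guess in [("scene",[(238,237),(259,253),(282,268),(309,285)]),("side",[(328,235),(343,213),(359,191),(372,172)]),("wrist",[(109,135),(122,207),(133,271)])]:
    g=cv2.cvtColor(ims[n],cv2.COLOR_BGR2GRAY)
    m=(g<38).astype(np.uint8)
    k,lab,st,ce=cv2.connectedComponentsWithStats(m)
    for i,c in enumerate(guess):
        l=min(range(1,k),key=lambda j:np.hypot(*(ce[j]-c))+(1e3 if st[j,4]<60 else 0))
        x,y,w,h,a=st[l]
        if w<70 and h<70 and np.hypot(x+w/2-c[0],y+h/2-c[1])<12:
            uv=np.array([x+w/2-.5,y+h/2-.5]); obs.append((n,i,uv)); print(n,i,uv,w,h,ray(cams[n],uv,.012).round(4)[:2])
f=lambda p:np.concatenate([ray(cams[n],uv,.012)[:2]-pts(p,.012)[i][:2] for n,i,uv in obs])
s=least_squares(f,[.46,-.07,.15],loss="soft_l1",f_scale=.003); S=s.x
print("stand",S.round(4),(f(S)*1e3).round(1))
# rack from averaged package origins
P={0:[(.6604,.1366),(.6696,.1358),(.667,.1385)],1:[(.6535,.0508),(.6612,.0612),(.6598,.0667)],2:[(.6484,-.0167),(.6476,-.0024),(.6537,-.0106)],3:[(.65,-.0931),(.6493,-.0797),(.6488,-.0819)]}
o=[(i,np.array(q)) for i in P for q in P[i]]
f2=lambda p:np.concatenate([q-pts(p,0)[i][:2] for i,q in o])
Rk=least_squares(f2,[.657,.026,-.06],loss="soft_l1",f_scale=.004).x; print("rack",Rk.round(4),(f2(Rk)*1e3).round(1))
print([p[:2].round(4).tolist() for p in pts(Rk,0)]); print([p[:2].round(4).tolist() for p in pts(S,0)])
def crop(n,x0,y0,w,h,s):
    c=cv2.resize(ims[n][y0:y0+h,x0:x0+w],None,fx=s,fy=s,interpolation=cv2.INTER_CUBIC)
    D=lambda p,col:cv2.circle(c,tuple(int(v) for v in (proj(cams[n],p)-[x0,y0]+.5)*s),2,col,-1)
    for p,q in zip(pts(S,.012),pts(S,.058)): D(p,(0,255,255)); D(q,(0,255,0))
    for p,hh in zip(pts(Rk,.016),[.062,.075,.054,.085]): D(p+[0,0,hh],(255,0,255))
    return c
a=crop("scene",200,160,190,145,4)
cv2.imwrite("pics/c1.png",a)
b=crop("side",170,115,240,150,3.3); cv2.imwrite("pics/c2.png",b)
cv2.imwrite("pics/c3.png",crop("wrist",40,0,345,420,1.4))
E
python3 fit.py
```

```text
scene 0 [237.  237.5] 25 12 [0.4495 0.0357]
scene 1 [257.5 251. ] 26 13 [ 0.4538 -0.0355]
scene 2 [281.5 267.5] 26 14 [ 0.4569 -0.1123]
scene 3 [308.5 285. ] 28 15 [ 0.462  -0.1864]
wrist 0 [109.5 136. ] 50 51 [0.4531 0.0431]
wrist 1 [122.5 205.5] 48 44 [ 0.457  -0.0306]
stand [ 0.4565 -0.073   0.0441] [-2.  -3.7 -1.   0.1 -1.2 -1.9  0.5 -1.1  1.6  3.7  2.2  4.9]
rack [ 0.6562  0.0256 -0.0756] [ -4.3  -1.2   4.9  -2.    2.3   0.7  -5.5 -12.2   2.2  -1.8   0.8   3.7
  -5.   -4.9  -5.8   9.4   0.3   1.2   2.3  -6.5   1.6   6.9   1.1   4.7]
[[0.6647, 0.1378], [0.659, 0.063], [0.6534, -0.0118], [0.6477, -0.0866]]
[[0.4515, 0.0394], [0.4548, -0.0355], [0.4581, -0.1104], [0.4614, -0.1854]]
```

View pics/c1.png

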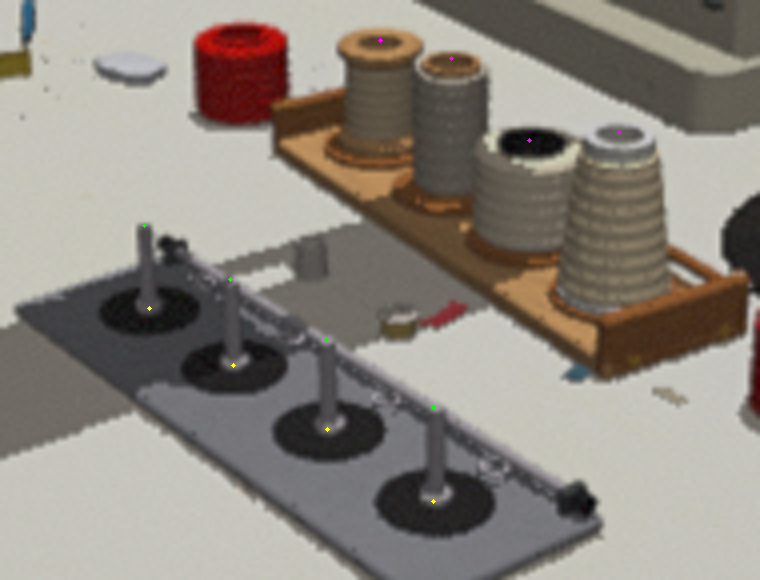

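View pics/c3.png

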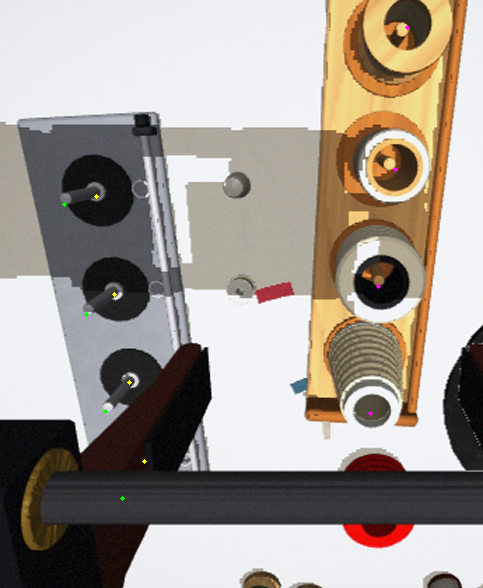

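Crops c1 and c3 show the predicted pin tips, discs and package tops on the real ones within 1–2 px, apart from the tube (about 4 mm off, within its slack on the peg). They also confirm the cheese is the cream package on the third place, with the red ones off the rack. The tool axes are aligned as tool x = +y, tool y = +x, tool z = down. The targets are cone → leftmost pin, cheese → second, tube → third and spool → rightmost. Cone first.

```bash
python3 -m jog '[[-60,15,0,0,-1],[-87,23,20,0,-1],[-87,23,80,0,-1],[-87,23,130,0,-1],[-87,23,155,0,-1],[-87,23,163,0,-1],[-87,23,163,0,-1],[-87,23,163,0,-1]]'
cat > go.py <<'E'
import sys; from h import *
s=robot.state(); M=R.from_rotvec(s["eef_rot"]).as_matrix()
print("t",s["t"],"tcp",s["tcp_pos"].round(4),"gap",round(s["finger_gap"]*88,1),"F",s["wrist_force"].round(1))
for a in sys.argv[1:]: print(a,(M.T@(np.array(eval(a))-s["tcp_pos"])*1e3).round(1))
E
python3 go.py .6477,-.0866,.059
```

```text
t: 2.65
tcp_pos: [0.6491, -0.0871, 0.0613]
eef_rot: [2.22, 2.22, 0.002]
wrist_force: [-0.1, 0.2, 0.7]
finger_gap: 1.002
t 2.65 tcp [ 0.6491 -0.0871  0.0613] gap 88.1 F [-0.1  0.2  0.7]
.6477,-.0866,.059 [ 0.5 -1.4  2.2]
```

```bash
python3 -m jog '[[0,-1,2,0,1],[0,-1,2,0,1],[0,-1,2,0,1],[0,-1,2,0,1],[0,-1,2,0,1],[0,-1,2,0,1]]'; python3 -m jog '[[0,0,-20,0,1],[0,0,-60,0,1],[0,0,-110,0,1],[0,0,-115,0,1],[0,0,-115,0,1]]'; python3 go.py .4515,.0394,.174
```

```text
t: 3.4
tcp_pos: [0.6482, -0.0871, 0.0592]
eef_rot: [2.22, 2.22, 0.002]
wrist_force: [-1.0, -0.8, -0.3]
finger_gap: 0.519
t: 4.03
tcp_pos: [0.6478, -0.087, 0.175]
eef_rot: [2.219, 2.22, 0.003]
wrist_force: [-0.1, 0.3, -2.0]
finger_gap: 0.521
t 4.025 tcp [ 0.6478 -0.087   0.175 ] gap 45.8 F [-0.1  0.3 -2. ]
.4515,.0394,.174 [ 126.4 -196.3    0.3]
```

```bash
python3 -m jog '[[30,-50,0,0,1],[65,-100,0,0,1],[95,-150,0,0,1],[126,-196,0,0,1],[126,-196,20,0,1],[126,-196,50,0,1],[126,-196,50,0,1],[126,-196,50,0,1]]'; python3 - <<'E'
from h import *
a=robot.grab_frame("scene");KS=cam("scene"); b=robot.grab_frame("side");save(np.hstack([cv2.resize(a[130:320,170:370],(400,380)),cv2.resize(b[130:320,230:430],(400,380))]),"p1")
E
python3 go.py .4515,.0394,.055
```

```text
t: 5.03
tcp_pos: [0.4518, 0.0388, 0.1242]
eef_rot: [2.22, 2.22, 0.002]
wrist_force: [0.1, -0.6, -1.2]
finger_gap: 0.515
t 5.125 tcp [0.4525 0.0388 0.1249] gap 45.3 F [-0.3  0.3 -2. ]
.4515,.0394,.055 [ 0.6 -1.3 69.9]
```

View pics/p1.png

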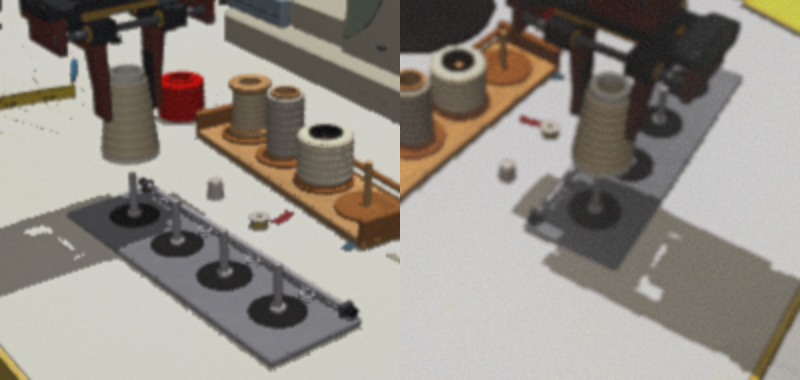

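The cone hangs upright with its axis over the leftmost pin in both views, within about 2–3 mm (scene-crop pin at 133,185). Lowering.

```bash
python3 -m jog '[[1,-1,20,0,1],[1,-1,40,0,1],[1,-1,55,0,1],[1,-1,64,0,1],[1,-1,68,0,1],[1,-1,70,0,1],[1,-1,70,0,1],[1,-1,70,0,1]]'; python3 go.py .4515,.0394,.055
```

```text
t: 6.12
tcp_pos: [0.4521, 0.0398, 0.0552]
eef_rot: [2.219, 2.219, 0.005]
wrist_force: [-0.3, -0.3, 0.4]
finger_gap: 0.519
t 6.125 tcp [0.4521 0.0398 0.0552] gap 45.7 F [-0.3 -0.3  0.4]
.4515,.0394,.055 [-0.4 -0.6  0.2]
```

```bash
python3 -m jog '[[0,0,1,0,1],[0,0,2,0,1],[0,0,2,0,1],[0,0,2,0,1]]'; python3 go.py
```

```text
t: 6.62
tcp_pos: [0.4523, 0.0398, 0.0549]
eef_rot: [2.218, 2.218, 0.006]
wrist_force: [-6.5, -0.1, 25.7]
finger_gap: 0.524
t 6.625 tcp [0.4523 0.0398 0.0549] gap 46.1 F [-6.5 -0.1 25.7]
```

Contact is felt (26 N), so it is seated. Releasing and going to the cheese.

```bash
python3 -m jog '[[0,0,-1,0,1],[0,0,-1,0,-1],[0,0,-1,0,-1],[0,0,-1,0,-1],[0,0,-1,0,-1],[0,0,-50,0,-1],[0,0,-100,0,-1],[0,0,-110,0,-1]]'; python3 go.py .6534,-.0118,.037
```

```text
t: 7.62
tcp_pos: [0.4534, 0.04, 0.1676]
eef_rot: [2.216, 2.216, 0.012]
wrist_force: [0.1, 0.1, 0.1]
finger_gap: 1.004
t 7.625 tcp [0.4534 0.04   0.1676] gap 88.4 F [0.1 0.1 0.1]
.6534,-.0118,.037 [-51.8 198.5 132.8]
```

```bash
python3 -m jog '[[-13,50,0,0,-1],[-26,100,0,0,-1],[-39,150,0,0,-1],[-52,198,0,0,-1],[-52,198,50,0,-1],[-52,198,100,0,-1],[-52,198,126,0,-1],[-52,198,132,0,-1],[-52,198,132,0,-1],[-52,198,132,0,-1]]'; python3 go.py .6534,-.0118,.037
```

```text
t: 8.88
tcp_pos: [0.6538, -0.012, 0.0391]
eef_rot: [2.215, 2.215, 0.014]
wrist_force: [-0.8, -0.9, -0.0]
finger_gap: 0.999
t 8.875 tcp [ 0.6538 -0.012   0.0391] gap 87.9 F [-0.8 -0.9 -0. ]
.6534,-.0118,.037 [ 0.2 -0.4  2.1]
```

```bash
python3 -m jog '[[0,0,0,0,1],[0,0,0,0,1],[0,0,0,0,1],[0,0,0,0,1],[0,0,0,0,1],[0,0,-20,0,1],[0,0,-60,0,1],[0,0,-110,0,1],[0,0,-115,0,1],[0,0,-115,0,1]]'; python3 go.py .4548,-.0355,.152 .4548,-.0355,.033
```

```text
t: 10.12
tcp_pos: [0.6522, -0.0121, 0.1547]
eef_rot: [2.214, 2.214, 0.015]
wrist_force: [0.4, 0.3, -1.9]
finger_gap: 0.667
t 10.125 tcp [ 0.6522 -0.0121  0.1547] gap 58.7 F [ 0.4  0.3 -1.9]
.4548,-.0355,.152 [ -23.5 -197.4   -0. ]
.4548,-.0355,.033 [ -23.4 -199.   118.9]
```

```bash
python3 -m jog '[[-6,-50,0,0,1],[-12,-100,0,0,1],[-18,-150,0,0,1],[-23,-198,0,0,1],[-23,-198,0,0,1],[-23,-198,40,0,1],[-23,-199,75,0,1],[-23,-199,100,0,1],[-23,-199,110,0,1],[-23,-199,113,0,1],[-23,-199,113,0,1],[-23,-199,113,0,1]]'; python3 go.py .4548,-.0355,.0355
```

```text
t: 11.62
tcp_pos: [0.4554, -0.0351, 0.0397]
eef_rot: [2.214, 2.213, 0.017]
wrist_force: [-0.3, 0.2, -0.6]
finger_gap: 0.669
t 11.625 tcp [ 0.4554 -0.0351  0.0397] gap 58.9 F [-0.3  0.2 -0.6]
.4548,-.0355,.0355 [-0.4 -0.7  4.2]
```

```bash
python3 -m jog '[[0,-1,2,0,1],[0,-1,4,0,1],[0,-1,5,0,1],[0,-1,5,0,1],[0,-1,5,0,1]]'; python3 go.py
```

```text
t: 12.25
tcp_pos: [0.4546, -0.0352, 0.0354]
eef_rot: [2.213, 2.213, 0.017]
wrist_force: [-3.0, 0.7, 12.1]
finger_gap: 0.667
t 12.25 tcp [ 0.4546 -0.0352  0.0354] gap 58.7 F [-3.   0.7 12.1]
```

```bash
python3 -m jog '[[0,0,-1,0,1],[0,0,-1,0,-1],[0,0,-1,0,-1],[0,0,-1,0,-1],[0,0,-1,0,-1],[0,0,-50,0,-1],[0,0,-100,0,-1],[0,0,-125,0,-1],[0,0,-125,0,-1]]'; python3 go.py .658,.063,.055
```

```text
t: 13.38
tcp_pos: [0.454, -0.0353, 0.1622]
eef_rot: [2.211, 2.211, 0.021]
wrist_force: [-0.6, -0.3, -0.7]
finger_gap: 1.001
t 13.375 tcp [ 0.454  -0.0353  0.1622] gap 88.1 F [-0.6 -0.3 -0.7]
.658,.063,.055 [ 98.4 201.8 111.2]
```

```bash
python3 -m jog '[[25,50,0,0,-1],[50,100,0,0,-1],[75,150,0,0,-1],[98,201,0,0,-1],[98,202,0,0,-1],[98,202,50,0,-1],[98,202,90,0,-1],[98,202,105,0,-1],[98,202,110,0,-1],[98,202,110,0,-1],[98,202,110,0,-1]]'; python3 go.py .658,.063,.055
```

```text
t: 14.75
tcp_pos: [0.6591, 0.0626, 0.0577]
eef_rot: [2.21, 2.21, 0.024]
wrist_force: [0.2, 0.1, 0.5]
finger_gap: 1.005
t 14.75 tcp [0.6591 0.0626 0.0577] gap 88.4 F [0.2 0.1 0.5]
.658,.063,.055 [ 0.4 -1.2  2.7]
```

```bash
python3 -m jog '[[0,0,0,0,1],[0,0,0,0,1],[0,0,0,0,1],[0,0,0,0,1],[0,0,0,0,1],[0,0,0,0,1],[0,0,-20,0,1],[0,0,-60,0,1],[0,0,-110,0,1],[0,0,-115,0,1],[0,0,-115,0,1]]'; python3 go.py .4581,-.1104,.170
```

```text
t: 16.12
tcp_pos: [0.6566, 0.0628, 0.1736]
eef_rot: [2.209, 2.209, 0.026]
wrist_force: [-0.7, 0.7, -1.1]
finger_gap: 0.477
t 16.125 tcp [0.6566 0.0628 0.1736] gap 42.0 F [-0.7  0.7 -1.1]
.4581,-.1104,.170 [-173.2 -198.5   -1. ]
```

```bash
python3 -m jog '[[-40,-45,0,0,1],[-80,-90,0,0,1],[-120,-135,0,0,1],[-160,-180,0,0,1],[-173,-198,0,0,1],[-173,-198,30,0,1],[-173,-199,46,0,1],[-173,-199,46,0,1],[-173,-199,46,0,1]]'; python3 - <<'E'
from h import *
a=robot.grab_frame("scene");b=robot.grab_frame("side");save(np.hstack([cv2.resize(a[130:320,170:370],(400,380)),cv2.resize(b[130:320,230:430],(400,380))]),"p2")
E
python3 go.py .4581,-.1104,.054
```

```text
t: 17.25
tcp_pos: [0.4591, -0.1101, 0.123]
eef_rot: [2.209, 2.209, 0.026]
wrist_force: [-0.5, -0.2, -0.4]
finger_gap: 0.475
t 17.35 tcp [ 0.4593 -0.1102  0.1235] gap 42.0 F [ 0.1 -0.1 -0.7]
.4581,-.1104,.054 [-0.2 -2.9 69.4]
```

View pics/p2.png

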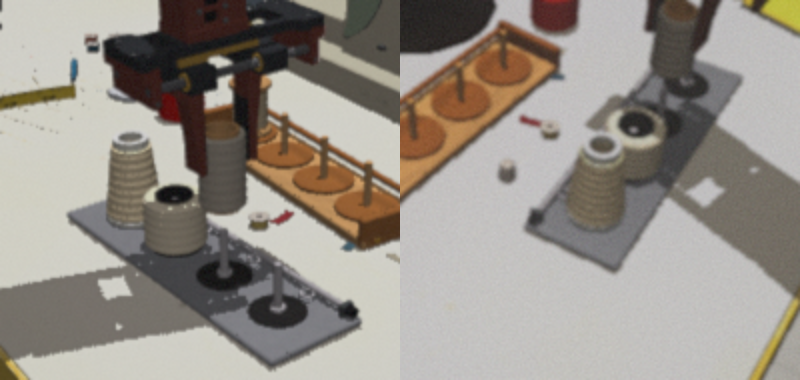

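The cone and cheese stand upright and seated. The tube hangs over the third pin (scene-crop pin 222,235, tube foot 220,205). Lowering.

```bash
python3 -m jog '[[0,-1,20,0,1],[0,-2,40,0,1],[0,-3,55,0,1],[0,-3,64,0,1],[0,-3,68,0,1],[0,-3,70,0,1],[0,-3,71,0,1],[0,-3,71,0,1],[0,-3,71,0,1]]'; python3 go.py .4581,-.1104,.054
```

```text
t: 18.48
tcp_pos: [0.4584, -0.1103, 0.0536]
eef_rot: [2.208, 2.208, 0.027]
wrist_force: [-2.2, -0.1, 11.3]
finger_gap: 0.481
t 18.475 tcp [ 0.4584 -0.1103  0.0536] gap 42.4 F [-2.2 -0.1 11.3]
.4581,-.1104,.054 [-0.1 -0.3 -0.4]
```

Seated (11 N). Releasing and going to the spool.

```bash
python3 -m jog '[[0,0,-1,0,1],[0,0,-1,0,-1],[0,0,-1,0,-1],[0,0,-1,0,-1],[0,0,-1,0,-1],[0,0,-50,0,-1],[0,0,-100,0,-1],[0,0,-110,0,-1],[0,0,-110,0,-1]]'; python3 go.py .6640,.1378,.042
```

```text
t: 19.6
tcp_pos: [0.4557, -0.1103, 0.1637]
eef_rot: [2.207, 2.207, 0.028]
wrist_force: [-0.1, -0.1, 0.8]
finger_gap: 1.003
t 19.6 tcp [ 0.4557 -0.1103  0.1637] gap 88.2 F [-0.1 -0.1  0.8]
.6640,.1378,.042 [248.2 205.  127. ]
```

```bash
python3 -m jog '[[45,37,0,0,-1],[90,74,0,0,-1],[135,111,0,0,-1],[180,148,0,0,-1],[225,185,0,0,-1],[248,205,0,0,-1],[248,205,0,0,-1],[248,205,50,0,-1],[248,205,100,0,-1],[248,205,120,0,-1],[248,205,126,0,-1],[248,205,126,0,-1]]'; python3 go.py .6640,.1378,.042
```

```text
t: 21.1
tcp_pos: [0.6646, 0.1374, 0.0438]
eef_rot: [2.207, 2.207, 0.03]
wrist_force: [1.3, 0.1, 0.5]
finger_gap: 1.0
t 21.1 tcp [0.6646 0.1374 0.0438] gap 88.0 F [1.3 0.1 0.5]
.6640,.1378,.042 [ 0.4 -0.6  1.8]
```

```bash
python3 -m jog '[[0,0,2,0,1],[0,0,2,0,1],[0,0,2,0,1],[0,0,2,0,1],[0,0,2,0,1],[0,0,2,0,1]]'; python3 go.py;python3 -m jog '[[0,0,-20,0,1],[0,0,-60,0,1],[0,0,-110,0,1],[0,0,-115,0,1],[0,0,-115,0,1]]'; python3 go.py .4614,-.1854,.157
```

```text
t: 21.85
tcp_pos: [0.6648, 0.1375, 0.0422]
eef_rot: [2.207, 2.207, 0.03]
wrist_force: [-0.3, 0.7, 5.2]
finger_gap: 0.571
t 21.85 tcp [0.6648 0.1375 0.0422] gap 50.2 F [-0.3  0.7  5.2]
t: 22.48
tcp_pos: [0.6615, 0.1376, 0.1579]
eef_rot: [2.206, 2.206, 0.031]
wrist_force: [0.6, -0.5, -1.1]
finger_gap: 0.57
t 22.475 tcp [0.6615 0.1376 0.1579] gap 50.1 F [ 0.6 -0.5 -1.1]
.4614,-.1854,.157 [-323.  -200.    -4.7]
```

```bash
python3 -m jog '[[-50,-31,0,0,1],[-100,-62,0,0,1],[-150,-93,-2,0,1],[-200,-124,-3,0,1],[-250,-155,-4,0,1],[-300,-186,-5,0,1],[-323,-200,-5,0,1],[-323,-200,-5,0,1],[-323,-200,25,0,1],[-323,-201,45,0,1],[-323,-201,45,0,1],[-323,-201,45,0,1]]'; python3 - <<'E'
from h import *
a=robot.grab_frame("scene");b=robot.grab_frame("side");save(np.hstack([cv2.resize(a[130:320,170:370],(400,380)),cv2.resize(b[90:280,230:430],(400,380))]),"p3")
E
python3 go.py .4614,-.1854,.038
```

```text
t: 23.98
tcp_pos: [0.4623, -0.1849, 0.1074]
eef_rot: [2.206, 2.207, 0.031]
wrist_force: [-0.6, -0.8, -0.8]
finger_gap: 0.568
t 24.075 tcp [ 0.4625 -0.1853  0.108 ] gap 50.4 F [ 0.7 -0.1 -2.1]
.4614,-.1854,.038 [-0.  -3.2 69.9]
```

View pics/p3.png

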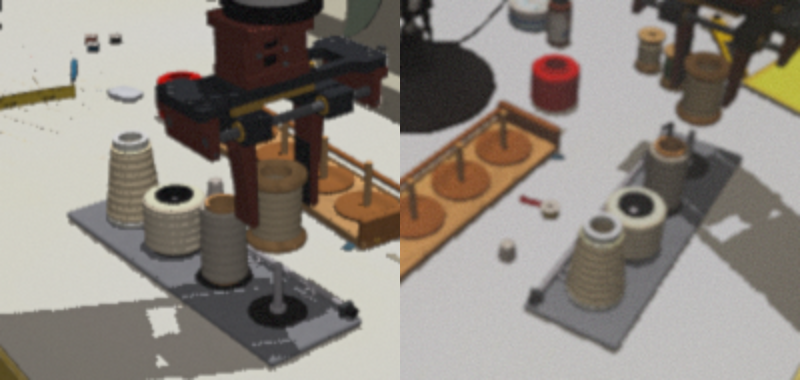

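Three packages are upright on their pins, and the spool hangs over the rightmost pin (scene-crop pin 277,270–308, spool foot 277,240). Lowering.

```bash
python3 -m jog '[[0,-1,20,0,1],[0,-2,40,0,1],[0,-3,55,0,1],[0,-3,64,0,1],[0,-3,68,0,1],[0,-3,70,0,1],[0,-3,71,0,1],[0,-3,71,0,1],[0,-3,71,0,1]]'; python3 go.py .4614,-.1854,.038
```

```text
t: 25.2
tcp_pos: [0.462, -0.1856, 0.0381]
eef_rot: [2.204, 2.206, 0.032]
wrist_force: [-2.5, 0.7, 9.9]
finger_gap: 0.574
t 25.2 tcp [ 0.462  -0.1856  0.0381] gap 50.5 F [-2.5  0.7  9.9]
.4614,-.1854,.038 [ 0.2 -0.6  0.1]
```

Seated (10 N). Releasing, rising and moving back clear for a final look.

```bash
python3 -m jog '[[0,0,-1,0,1],[0,0,-1,0,-1],[0,0,-1,0,-1],[0,0,-1,0,-1],[0,0,-1,0,-1],[0,0,-50,0,-1],[0,0,-100,0,-1],[0,0,-150,0,-1],[0,0,-190,0,-1],[30,40,-190,0,-1],[60,80,-190,0,-1],[60,80,-190,0,-1]]'; python3 - <<'E'
from h import *
a=robot.grab_frame("scene");KS=cam("scene");b=robot.grab_frame("side")
save(np.hstack([cv2.resize(a[160:310,195:345],(400,400),interpolation=2),cv2.resize(b[120:270,275:425],(400,400),interpolation=2)]),"p4")
for n in ["scene","side"]:
  for l in ["cone","cheese","tube","spool"]:
    print(n,l,[(ray(cam(n),d["uv"],.012)[:2].round(3).tolist(),round(d["confidence"],2)) for d in robot.place_of(n,l)][:3])
E
python3 go.py
```

```text
t: 26.7
tcp_pos: [0.5381, -0.1236, 0.2306]
eef_rot: [2.201, 2.208, 0.034]
wrist_force: [0.5, 1.4, 0.2]
finger_gap: 1.0
scene cone [([0.451, 0.033], 0.56), ([0.664, 0.068], 0.44)]
scene cheese [([0.611, 0.211], 0.73), ([0.643, -0.226], 0.59), ([0.455, -0.026], 0.57)]
scene tube [([0.458, -0.116], 0.7)]
scene spool [([0.461, -0.181], 0.65), ([0.456, -0.116], 0.33)]
side cone [([0.457, 0.038], 0.96)]
side cheese [([0.635, 0.261], 0.81), ([0.451, -0.055], 0.73), ([0.659, -0.194], 0.65)]
side tube [([0.456, -0.108], 0.91), ([0.45, -0.055], 0.67)]
side spool [([0.46, -0.177], 0.71)]
t 27.2 tcp [ 0.5357 -0.1256  0.2305] gap 87.6 F [ 0.6 -1.1 -0.5]
```

View pics/p4.png

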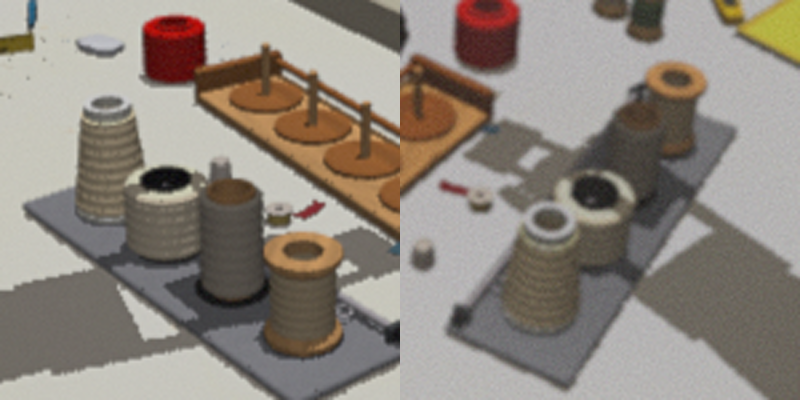

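The final picture shows cone, cheese, tube and spool from left to right on the stand, all upright, down on the discs and released, with the gripper clear. Handing in.

```bash
python3 -c "
from bench import robot; print(robot.sign_off())"
```

```text
the job is handed in; nothing more can be done
None
```

All four packages are on the stand in reverse order and the job is handed in. On the rack they ran spool, tube, cheese, cone from left to right; on the stand they run cone, cheese, tube, spool. It took about 27 s of the 80 s allowed.

- **Placing:** I lowered each package until I felt contact (10–26 N), then released it. I did not touch the red look-alikes.
- **Final check:** the scene and side pictures show all four upright and fully down, with the gripper open and clear. The networks put each package within about 1 cm of its pin, except the side view of the cheese, which was about 2 cm off. The picture shows it seated normally.
- **Tilt:** the tool had drifted by about 1–2° by the end, with no visible effect on the packages.

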